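# Snap the retaining clip onto the steering column shaft

### The arm

A 6-joint arm with a two-finger parallel gripper is mounted at the origin on the work surface. World frame = base frame: x ahead of the robot, y to its left, z up, the work surface at z = 0. Lengths are in m, angles in rad, forces in N, time in s.
With the tool pointing down it reaches from about 0.325 to 1 m from the base axis. Payload 5.1 kg.
Tool frame: the origin (TCP) lies between the finger pads; the fingertips stand env.tip_extent ahead of it and the grasp point (between the pads) lies 3 mm ahead of it (env.tip_extent is the distance from the TCP to the fingertips, in m); z points along the fingers, y is the direction in which the jaws open and shut (so a half turn about z gives the same grasp; the last joint's range is limited). The gripper opens to 85 mm and grips with 20 to 120 N. Pads are 22 mm wide; open, the fingers measure 114 mm over their backs; the gripper's body (76 mm by 85 mm) begins 54 mm behind the grasp point. The pads swing forward as they close: fully open they stand 13 mm farther back than shut.
Start: joints at [1.259, 0.124, 1.65, -0, 1.367, -0.083], TCP at [0.147, 0.633, 0.253] pointing down, gripper open.
Joint ranges: [-2.61, 2.61], [-1.02, 2.33], [0.03, 2.71], [-1.35, 4.49], [0.32, 2.68], [-2.91, 2.91]. Speed limits (rad/s): [2.57, 2.57, 3.14, 3.14, 3.14, 3.14].

### API

Orientations are given as [roll, pitch, yaw] about the fixed x, y, z axes, in that order (R = Rz(yaw) Ry(pitch) Rx(roll)).
In Python, from workcell import read_state, imaging, job, env gives the robot as it stands.
- The arm moves only by the shell command python3 -m creep 'ROWS' [FORCE]. ROWS is text: rows parted by semicolons, each of 7 numbers parted by spaces: the shift along the tool's x, y, z in m, then the turn, a rotation vector about the tool's x, y, z in rad, then the opening, from 0 (shut) to 1 (fully open). A call has 1 to 20 rows; each row shifts and turns the commanded pose from where the row before left it, along the tool's axes as they then stand; what a row does not reach is not made up. A row lasts 1/12 s, in which the tool goes at most 41.7 mm and 7.16 degrees, less where a joint would pass 70% of its speed; a pose out of reach is approached as far as the arm can. A call is refused whole if a number of a shift passes 0.0417 or a number of a turn 0.125, either way. A call with a gripper value outside its range is refused whole. The fingers move at their own pace and stop on an object; FORCE is the grip in N (left out, the last holds). Time passes only in rows, so rows that do not move let the fingers close. It gives the time, the measured TCP pose, the force and the opening at its end, in the units of the state.
- read_state(): the state, without advancing time (a new reading comes with each control period).
- imaging.camera(name): name is "scene" or "side" or "wrist"; returns (picture, depth): 480x640x3 uint8, red, green, blue; 480x640 float32, m along the optical axis (not along the pixel's ray), 0 where there is no reading.
- imaging.camera_params(name): a dict with "fx", "fy", "cx", "cy" (pixels), "cam_to_world" (4x4, takes a point from camera to world coordinates); the wrist camera has in their place "tool_from_camera" (4x4, takes a point from camera to tool coordinates, whose origin is the TCP and whose axes are the flange's). Camera axes: x right, y up, looking along -z (the intrinsics and any distortion apply to the point x, -y, -z); pixel columns grow to the right and rows downward; lengths in m; the calibration is good to about 2 mm. A picture is of the moment at which its call begins: read the wrist's pose just before it. camera_params takes no time and is no camera call.
- job.finish_job(): hands the job in, once; it reports no verdict.
The state is a dict: "time_s": time; "joint_pos": joint angles; "dq": joint speeds; "joint_efforts": joint torques, N m; "eef_pos": TCP position; "orientation": TCP orientation; "ft_force": force on the tool from outside, world axes, zero at the start; "wrist_torque": the same for the moment, N m; "grip_width": finger opening in m.
Only numpy, scipy, OpenCV 4.12 (cv2) and the standard library are available. Lean on these libraries where they do the work, as an engineer would, in place of code of your own. Each camera call takes 0.05 s, during which the arm holds its last target. There are 200 camera calls.

### The job

The steering wheel is off and the bare shaft of the leaning steering column still lacks its retaining clip. Take the fork tool, which holds the clip ready in its jaws, push the clip squarely sideways into the shaft's groove until it snaps fully home, draw the tool off and lay it flat back on its rubber mat. Do not touch the clip with the gripper, and leave everything else on the bench where it is.

Things in the scene. Friction and masses are not known exactly. Their poses are not given: they have to be found in the camera images.
- shaft: steel shaft end of the steering column, fixed, leaning 30 degrees from vertical roughly towards the robot. Origin: on its axis, mid-groove. z: along the axis, outwards; x: in the groove's plane, straight up the slope, away from the robot; y: level. Groove: 10 wide (z -5 to +5), core 28 dia. Shaft 38 dia. on both sides of it, up to z +23; then 30 dia. spline to z +40, 18 dia. stud to z +54
- bearing_face (a point): centre of the flat round bearing face, 80 dia., 8.5 below mid-groove, that the shaft comes out of; axes as shaft. The fork may lie and slide on it: it then carries the clip 1.5 below mid-groove; up to 3 mm higher it still enters. Pushed from the -x side (tool pointing up the slope, handle towards the robot, gripper tilted 30 degrees forward) there is room for the gripper
- fork_grip (a point): the fork tool, loose, 196 long, about 0.4 kg, lying on the mat. This point: where its handle is best gripped (near the balance), 18 above its flat underside. x: along the tool towards the fork's mouth; z: up when it lies flat. Black rubbery handle 28 wide (y), 36 high (z), from x -95 to +25; steel shank 24 wide, 12 high to x +58; then the head, 70 wide (y), 13 high, to x +101
- fork_jaws (a point): where the clip's centre sits in the fork tool: x +95, y 0, z -11 from fork_grip, same axes, 7 above the underside. From here the back wall that pushes the clip is at x -30.5, side cheeks at y +-31 to 35 reach to x -4; two flat prongs under the clip, 4 thick, flush with the underside, at y +-23 to 33, end at x +6: the shaft goes between them
- leaf (a joint): angle of the small leaf spring on top of the fork's head, which holds the clip in the jaws: about 0 while it presses on the clip (6 N; oiled steel, so 2 to 3 N pulls the clip out, its weight does not), about 0.12 when the clip is out. Nothing to be done with it
- clip: flat E-shaped split ring of spring steel, 60 dia., flat at the back, 6 thick, 75 g; at the start in the fork's jaws. Origin: ring centre, mid-thickness. x: out of its mouth (the way it is pushed); z: across the flat. Its noses, 23 apart, meet the 28 core when its centre is 19 from the shaft's axis; going on takes 10 to 18 N, then it snaps home, centre on the axis, and needs about 10 N to come off
- mat: grey ribbed rubber mat, 300 (x) x 220 (y) x 4 thick, fixed to the bench, the tool's place. Origin: centre of its underside. It may lie left or right of the robot, the tray on the other side
- column: the steering column stand, fixed: base plate 220 (x) x 150 (y) x 10, two side cheeks, an iron steering unit and the leaning column. Origin: centre of the underside of the base plate; its -x side is roughly towards the robot. The highest part is the shaft's end, about 260 above the bench
- tray: galvanised open tray 240 (x) x 180 (y) x 35 high, fixed, with fittings in it. Origin: centre of its underside
- nipple: steel hose nipple, stepped round, 32 dia. x 62, standing on the bench, loose, to be left alone. Origin: centre of its underside
- bearing: steel bearing ring, 72 dia. x 18, lying in the tray, loose, to be left alone. Origin: centre of its underside
- union: brass union, stepped round, 38 dia. x 45, standing in the tray, loose, to be left alone. Origin: centre of its underside
- spanner: steel combination spanner, 190 long, lying flat on the mat beside the fork tool, loose, to be left alone. Origin: middle of its length, underside
- gauge: pressure gauge, 68 dia. x 29 high, lying face up, its brass stem 34 long to its own -x, loose, to be left alone. Origin: centre of its underside

How it is judged:
By the outcome, as a careful person would: the job done as asked, in the order asked, and still so for the second after the job is handed in, with the robot touching nothing.
It also fails if it takes over 54 s, if anything falls off the work surface, if the arm or the gripper's body presses on something with over 40 N, if the wrist force passes 120 N, or if a joint passes its speed limit or range.

## Working session

There is one attempt and no reset: what is moved stays moved. The work goes in short steps, Python scripts to look and compute and a shell command to move; the robot and the scene stay as the last step left them, time stands still between calls to the robot, and variables do not carry over. Pictures are saved under pics/ and viewed, about 8 in all and at most 12, crops included, and the job is handed in when it is done.

```bash
ls; mkdir -p pics
cat > h.py <<'E'
import numpy as np, cv2
from scipy.spatial.transform import Rotation as R
from workcell import read_state, imaging, job, env
def pose():
    s=read_state(); T=np.eye(4); T[:3,:3]=R.from_euler('xyz',s['orientation']).as_matrix(); T[:3,3]=s['eef_pos']; return T
def grab(name,tag):
    P=pose(); p=imaging.camera_params(name)
    im,d=imaging.camera(name)
    M=P@np.array(p['tool_from_camera']) if 'tool_from_camera' in p else np.array(p['cam_to_world'])
    np.savez(f'pics/{tag}.npz',im=im,d=d,M=M,K=[p['fx'],p['fy'],p['cx'],p['cy']])
    cv2.imwrite(f'pics/{tag}.png',im[:,:,::-1]); return im,d
def load(tag): return np.load(f'pics/{tag}.npz')
def ray(f,u,v):
    fx,fy,cx,cy=f['K']; d=f['M'][:3,:3]@np.array([(u-cx)/fx,-(v-cy)/fy,-1]); return f['M'][:3,3],d
def pt(f,u,v,r=2):
    w=f['d'][int(v)-r:int(v)+r+1,int(u)-r:int(u)+r+1]; z=np.median(w[w>0]); o,d=ray(f,u,v); return o+d*z
def plane(f,u,v,h):
    o,d=ray(f,u,v); return o+d*(h-o[2])/d[2]
def cloud(f):
    fx,fy,cx,cy=f['K']; v,u=np.mgrid[0:480,0:640]; z=f['d']
    c=np.stack([(u-cx)/fx*z,-(v-cy)/fy*z,-z],-1); return c@f['M'][:3,:3].T+f['M'][:3,3]
def proj(f,p):
    fx,fy,cx,cy=f['K']; q=np.linalg.inv(f['M'])@np.r_[p,1]; return np.array([cx+fx*q[0]/-q[2], cy-fy*q[1]/-q[2]])
E
python3 - <<'E'
from h import *
for n in ['scene','side','wrist']:
    grab(n,n+'0'); f=load(n+'0'); print(n,f['M'].round(3).tolist(),f['K'])
s=read_state(); print({k:np.round(v,3) for k,v in s.items()},env.tip_extent)
print({k:v for k,v in imaging.camera_params('wrist').items()})
a=np.hstack([cv2.imread(f'pics/{n}0.png') for n in ['scene','side']])
E
```

```text
pics
scene [[0.54, -0.452, 0.71, 1.241], [0.842, 0.313, -0.44, -0.412], [-0.023, 0.835, 0.55, 0.672], [0.0, 0.0, 0.0, 1.0]] [446.43152743 446.43152743 321.49699725 231.9053687 ]
side [[-0.8, 0.418, -0.43, 0.141], [-0.6, -0.578, 0.553, 0.551], [-0.017, 0.7, 0.713, 0.839], [0.0, 0.0, 0.0, 1.0]] [500.4515178  500.4515178  324.37229034 245.67674498]
wrist [[0.229, -0.924, -0.306, 0.068], [0.974, 0.216, 0.075, 0.651], [-0.003, -0.315, 0.949, 0.372], [0.0, 0.0, 0.0, 1.0]] [333.3719444  333.3719444  315.5069064  239.47747889]
{'time_s': np.float64(0.15), 'joint_pos': array([ 1.259,  0.124,  1.651,  0.   ,  1.367, -0.083]), 'dq': array([ 0.001, -0.003, -0.004,  0.   , -0.001, -0.001]), 'joint_efforts': array([ 2.0000e-03, -4.2423e+01, -3.6601e+01, -0.0000e+00,  5.0000e-03,
       -0.0000e+00]), 'eef_pos': array([0.147, 0.633, 0.252]), 'orientation': array([-3.14 , -0.   ,  2.913]), 'ft_force': array([ 0.365,  0.05 , -0.079]), 'wrist_torque': array([-0.008, -0.047, -0.016]), 'grip_width': np.float64(0.085)} 0.022
{'fx': 333.37194439749686, 'fy': 333.37194439749686, 'cx': 315.506906401906, 'cy': 239.47747888959427, 'tool_from_camera': array([[-1.86845941e-03,  9.49109983e-01,  3.14939277e-01,
         8.10058542e-02],
       [ 9.99997401e-01,  1.36196863e-03,  1.82827794e-03,
        -5.65743364e-04],
       [ 1.30629943e-03,  3.14941875e-01, -9.49110062e-01,
        -1.20233219e-01],
       [ 0.00000000e+00,  0.00000000e+00,  0.00000000e+00,
         1.00000000e+00]])}
```

View pics/scene0.png

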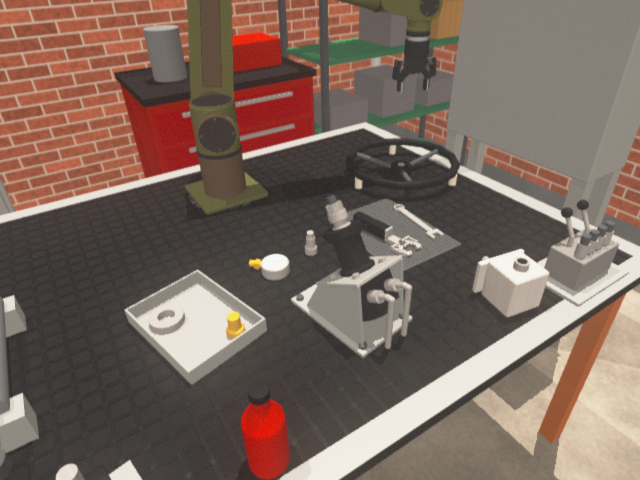

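View pics/side0.png

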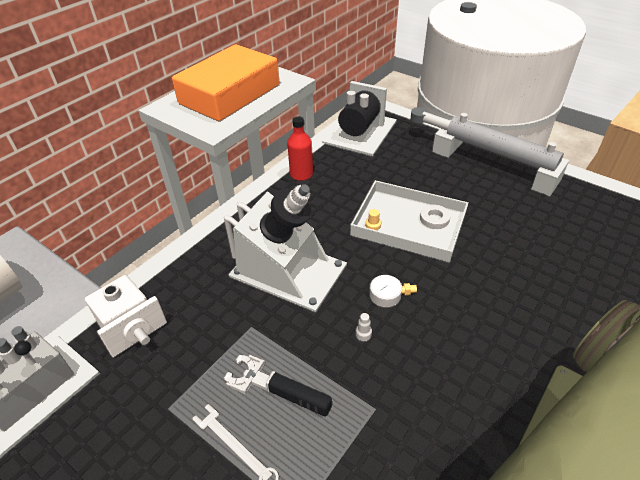

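The scene view shows the column in the centre (shaft end at about 335,205), with the fork (370,225 to 415,245) and the spanner on the mat behind it. The side view shows the fork on the mat with its mouth at about (238,372) and handle end at (328,405), and the shaft tip at (303,190).

Run:
```python
from h import *
S=load('side0');C=load('scene0')
def crop(f,u,v,w,h,k): return cv2.resize(f['im'][v:v+h,u:u+w,::-1],(w*k,h*k),interpolation=cv2.INTER_CUBIC)
a=crop(S,210,345,130,75,6)      # 780x450 
cv2.imwrite('pics/c1.png',a)
b=np.hstack([crop(S,250,175,65,75,6),crop(C,310,190,65,75,6)])
cv2.imwrite('pics/c2.png',b)
for u,v in [(300,395),(280,386),(262,380),(320,400),(240,420),(350,400)]: print('fork/mat',u,v,pt(S,u,v,1).round(4))
# handle cloud: points on mat area with z between 0.025 and .06
P=cloud(S).reshape(-1,3); z=S['d'].ravel()>0
m=z&(P[:,2]>0.030)&(P[:,2]<0.06)
vu=np.stack(np.divmod(np.arange(480*640),640),1)
m&=(vu[:,1]>265)&(vu[:,1]<335)&(vu[:,0]>368)&(vu[:,0]<420)
q=P[m]; c=q.mean(0); w,V=np.linalg.eigh(np.cov(q[:,:2].T)); d=V[:,1]; t=(q[:,:2]-c[:2])@d
print('handle',len(q),c.round(4),d,t.min(),t.max(),np.percentile(q[:,2],[5,50,95]))
```

```text
fork/mat 300 395 [0.4399 0.2456 0.04  ]
fork/mat 280 386 [0.4791 0.253  0.0396]
fork/mat 262 380 [0.5237 0.2544 0.0157]
fork/mat 320 400 [0.4062 0.2327 0.0404]
fork/mat 240 420 [0.5077 0.3314 0.0052]
fork/mat 350 400 [0.3749 0.1862 0.0038]
handle 1075 [0.4472 0.24   0.0388] [-0.98098221 -0.19409768] -0.06248934141714992 0.05873590739009135 [0.0330227  0.03935533 0.04196423]
```

View pics/c1.png

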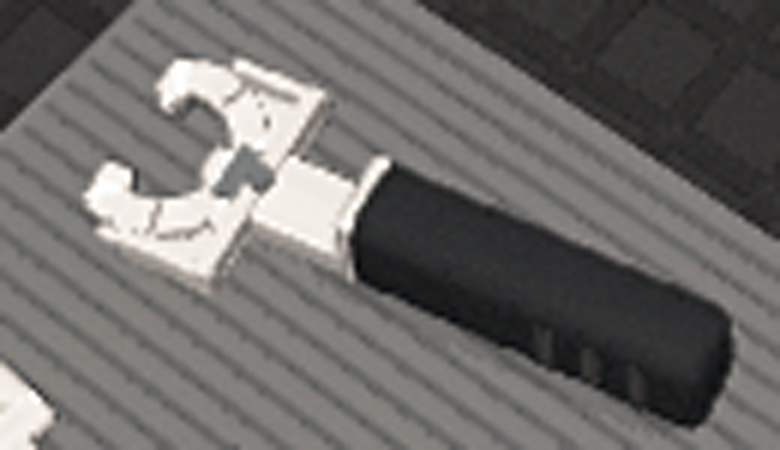

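View pics/c2.png

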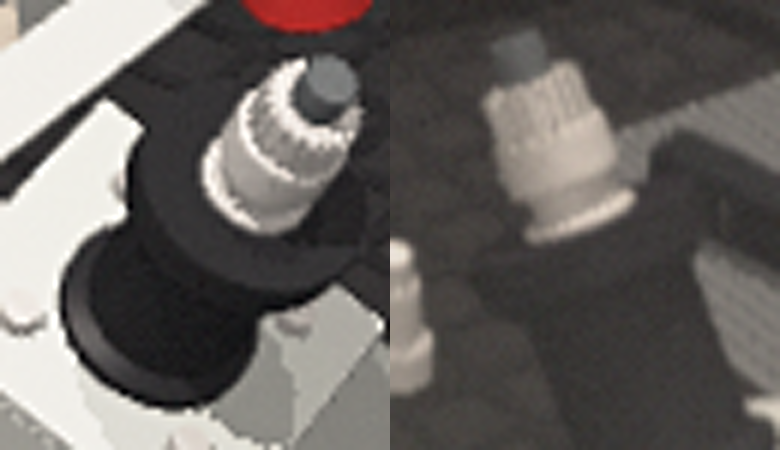

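Crop 1 shows the fork with its mouth at crop (130,150) and handle end at (715,360). The leaf is on top and the clip is seated. Crop 2 shows the shaft: stud top at (333,82) in the side half, the bearing disc and the groove. I'll fit known profiles to the depth clouds.

```bash
cat > fit.py <<'E'
from h import *
from scipy.optimize import least_squares
prof=np.array([[40,-40],[40,-8.5],[19,-8.5],[19,-5],[14,-5],[14,5],[19,5],[19,23],[15,23],[15,40],[9,40],[9,54],[0,54]])/1e3
def segd(p,A):
    best=np.full(len(p),9.)
    for a,b in zip(A[:-1],A[1:]):
        t=np.clip(((p-a)@(b-a))/((b-a)@(b-a)),0,1); best=np.minimum(best,np.linalg.norm(p-a-t[:,None]*(b-a),axis=1))
    return best
def axes(yaw,lean): # z leaning towards -x', x up-slope
    return R.from_euler('z',yaw).as_matrix()@R.from_euler('y',-lean).as_matrix()
def shaft(P,g,free=False):
    def loc(x,P): return (P-x[:3])@axes(x[3],x[4] if free else np.pi/6)
    x=np.r_[g,np.pi/6] if free else np.array(g)
    for it in range(4):
        l=loc(x,P); r=np.hypot(l[:,0],l[:,1]); k=(r<.038)&(l[:,2]>-.012+.0)&(l[:,2]<.06)
        k=k&(segd(np.stack([r,l[:,2]],1),prof)<(.012,.008,.005,.005)[it]); Q=P[k]
        f=lambda x:(lambda l:segd(np.stack([np.hypot(l[:,0],l[:,1]),l[:,2]],1),prof))(loc(x,Q))
        s=least_squares(f,x,loss='soft_l1',f_scale=.001); x=s.x
    return x,len(Q),np.median(f(x))
def boxsd(l):
    B=[((-.095,-.014,-.018),(.025,.014,.018)),((.025,-.012,-.018),(.058,.012,-.006)),((.058,-.035,-.018),(.101,.035,-.005))]
    D=[]
    for a,b in B:
        a,b=map(np.array,(a,b)); q=np.abs(l-(a+b)/2)-(b-a)/2
        D.append(np.linalg.norm(np.maximum(q,0),axis=1)+np.minimum(q.max(1),0))
    return np.min(D,0)
def fork(P,g,zmin=.010):
    x=np.array(g)
    for it in range(4):
        l=lambda x,P:(P-np.r_[x[:2],.022])@R.from_euler('z',x[2]).as_matrix()
        L=l(x,P); k=(np.abs(boxsd(L))<(.02,.01,.006,.006)[it])&(P[:,2]>zmin)&(L[:,0]<.03)
        Q=P[k]; f=lambda x:boxsd(l(x,Q)); x=least_squares(f,x,loss='soft_l1',f_scale=.001).x
    return x,len(Q),np.median(abs(f(x)))
E
python3 - <<'E'
from fit import *
S=load('side0');C=load('scene0')
CS=[cloud(f)[f['d']>0] for f in (S,C)]
t=pt(S,305,189,1); print('stud top',t)
a=axes(0.0,np.pi/6); g=np.r_[t-a[:,2]*.054,0]
for n,P in zip('SCB',CS+[np.vstack(CS)]):
    for fr in (0,1): x,k,e=shaft(P,g,fr); print(n,x.round(4),k,round(e,5))
    x,k,e=fork(P,[.48,.246,.19]); print('fork',n,x.round(4),k,round(e,5))
E
```

```text
stud top [0.60831595 0.0034794  0.2575299 ]
S [0.6368 0.0052 0.2112 0.1649] 1069 0.00079
S [0.6369 0.0052 0.2112 0.1652 0.5256] 1070 0.00079
fork S [0.4848 0.2442 0.1961] 1407 0.00077
C [0.637  0.0044 0.2117 0.1704] 656 0.0005
C [0.6369 0.0044 0.2117 0.1702 0.5191] 654 0.00051
fork C [0.4856 0.2437 0.186 ] 531 0.001
B [0.637  0.0047 0.2115 0.1599] 1723 0.0007
B [0.6371 0.0047 0.2115 0.16   0.5246] 1725 0.0007
fork B [0.4852 0.2441 0.1927] 1938 0.00083
```

Both cameras agree to about 1 mm: shaft (0.637, 0.005, 0.2115) with yaw 0.165, and fork grip (0.485, 0.244) with yaw 0.193. I'll move to a pre-grasp above the fork and look with the wrist camera.

```bash
cat >> h.py <<'E'
def go(p,Rt):  # shift/turn left, in current tool axes
    T=pose(); d=T[:3,:3].T@(np.array(p)-T[:3,3]); w=R.from_matrix(T[:3,:3].T@Rt).as_rotvec(); 
    print('shift',d.round(4),'turn',w.round(4)); return d,w
down=lambda yaw:R.from_euler('xyz',[np.pi,0,yaw+np.pi]).as_matrix()  # tool x = -fork x
E
python3 -m creep '0 0 0 0 0 -0.1055 1;0 0 0 0 0 -0.1055 1;0 0 0 0 0 -0.1055 1;0 0 0 0 0 -0.1055 1;-.0184 -.0319 .0072 0 0 0 1;-.0184 -.0319 .0072 0 0 0 1;-.0184 -.0319 .0072 0 0 0 1;-.0184 -.0319 .0072 0 0 0 1;-.0184 -.0319 .0072 0 0 0 1;-.0184 -.0319 .0072 0 0 0 1;-.0184 -.0319 .0072 0 0 0 1;-.0184 -.0319 .0072 0 0 0 1;-.0184 -.0319 .0072 0 0 0 1;-.0184 -.0319 .0072 0 0 0 1;-.0184 -.0319 .0072 0 0 0 1;-.0184 -.0319 .0072 0 0 0 1;-.0184 -.0319 .0072 0 0 0 1;-.0184 -.0319 .0072 0 0 0 1;0 0 0 0 0 0 1;0 0 0 0 0 0 1' 60
python3 - <<'E'
from fit import *
go([.485,.244,.15],down(.193))
grab('wrist','w1'); f=load('w1'); P=cloud(f)[f['d']>0]
print(fork(P,[.485,.244,.193])); print(np.round(read_state()['joint_pos'],2))
E
```

```text
time_s: 1.82
eef_pos: [0.4865, 0.2426, 0.1516]
orientation: [-3.142, -0.002, -2.952]
ft_force: [-0.0, -1.1, -0.6]
grip_width: 0.0856
shift [0.0012 0.0016 0.0016] turn [-0.0001 -0.0018 -0.0034]
(array([0.48654192, 0.24336046, 0.1941576 ]), 6521, np.float64(0.0007106318805788388))
[ 0.37 -0.02  1.98  0.    1.19 -1.4 ]
```

View pics/w1.png

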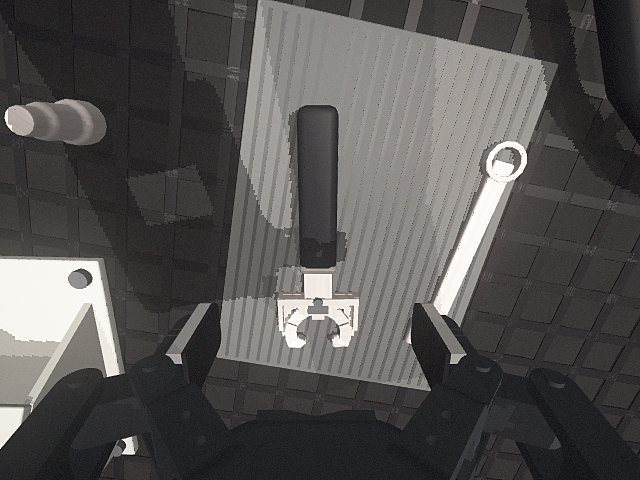

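The wrist view agrees: fork handle centred at (318,190), head at (318,310), and the spanner clear to the right. I'll descend and grip.

```bash
python3 -m creep '0 .001 .0154 0 0 -.004 1;0 0 .0154 0 0 0 1;0 0 .0154 0 0 0 1;0 0 .0154 0 0 0 1;0 0 .0154 0 0 0 1;0 0 .0154 0 0 0 1;0 0 .0154 0 0 0 1;0 0 .0154 0 0 0 1;0 0 0 0 0 0 1;0 0 0 0 0 0 0;0 0 0 0 0 0 0;0 0 0 0 0 0 0;0 0 0 0 0 0 0;0 0 0 0 0 0 0;0 0 0 0 0 0 0;0 0 0 0 0 0 0' 90
```

```text
time_s: 3.2
eef_pos: [0.4869, 0.2454, 0.0309]
orientation: [3.142, 0.002, -2.944]
ft_force: [-0.7, -0.7, 5.3]
grip_width: 0.0267
```

```bash
python3 -m creep '0 0 -.02 0 0 0 0;0 0 -.035 0 0 0 0;0 0 -.035 0 0 0 0;0 0 -.035 0 0 0 0;0 0 -.035 0 0 0 0;0 0 -.035 0 0 0 0;0 0 -.035 0 0 0 0;0 0 -.02 0 0 0 0;0 0 0 0 0 0 0;0 0 0 0 0 0 0;0 0 0 0 0 0 0'
cat >> h.py <<'E'
from fit import axes
SH=np.array([.637,.0047,.2114]); YAW=.165
def tgt(s,h,ofs=(0,0,.009),yaw=None,rot=np.eye(3)):
    # TCP pose so jaws point is at -s along x and h along z; rot: fork axes in tool-aligned fork axes
    A=axes(YAW if yaw is None else yaw,np.pi/6)
    p=SH+A@(np.array([-s,0,h])+np.array([-.095,0,.011])+np.array(ofs)); return p,A@rot.T@np.diag([-1,1,-1])
E
sed -i 's/^from h import \*/from h import */' fit.py
python3 - <<'E'
from h import *
T=pose(); print(T.round(3))
p,Rt=tgt(.12,.03); print(p); go(p,Rt)
grab('side','s2');grab('scene','c2b')
from fit import *
# fork in hand: fork full box fit in tool frame, 6 dof
for n in ('s2','c2b'):
    f=load(n); P=cloud(f)[f['d']>0]; L=(P-T[:3,3])@T[:3,:3]; L=L*[-1,1,-1]  # fork-like axes
    k=(L[:,0]>.03)&(L[:,0]<.12)&(abs(L[:,1])<.045)&(abs(L[:,2])<.05); Q=L[k]
    x=np.array([0,0,-.009,0,0,0.])
    for th in (.015,.006,.004):
        fn=lambda x,Q:boxsd((Q-x[:3])@R.from_rotvec(x[3:]).as_matrix())
        k=abs(fn(x,Q))<th; q=Q[k]; x=least_squares(lambda x:fn(x,q),x,loss='soft_l1',f_scale=.001).x
    print(n,x.round(4),len(q),np.median(abs(fn(x,q))))
E
```

```text
time_s: 4.12
eef_pos: [0.4845, 0.2446, 0.276]
orientation: [-3.141, -0.005, -2.945]
ft_force: [0.1, -0.7, -6.8]
grip_width: 0.0268
[[-0.981 -0.196 -0.005  0.484]
 [-0.196  0.981 -0.002  0.245]
 [ 0.005 -0.001 -1.     0.276]
 [ 0.     0.     0.     1.   ]]
[ 0.42867292 -0.02998935  0.14720127]
shift [ 0.1078 -0.2583  0.1295] turn [ 0.0075 -0.5287  0.0316]
s2 [ 0.0013 -0.0053 -0.0067  0.0051  0.0625  0.0888] 744 0.0009862033207582058
c2b [ 0.0045 -0.0004 -0.0066 -0.0005  0.0711  0.0066] 414 0.001055159925924318
```

```bash
cat > hand.py <<'E'
from fit import *
def inhand(tags,T,verbose=True):
    out=[];A=[]
    def fn(x,Q): return boxsd((Q-x[:3])@R.from_rotvec(x[3:]).as_matrix())
    def solve(Q):
        x=np.array([0,0,-.009,0,0,0.])
        for th in (.015,.006,.004,.004):
            l=(Q-x[:3])@R.from_rotvec(x[3:]).as_matrix()
            k=(abs(fn(x,Q))<th)&~((abs(l[:,1])<.0305)&(l[:,0]>.066))&(l[:,0]<.089)&((l[:,0]>.033)|(l[:,0]<-.035)); q=Q[k]
            x=least_squares(lambda x:fn(x,q),x,loss='soft_l1',f_scale=.001).x
        return x,len(q),np.median(abs(fn(x,q)))
    for n in tags:
        f=load(n); P=cloud(f)[f['d']>0]; L=((P-T[:3,3])@T[:3,:3])*[-1,1,-1]
        k=(L[:,0]>-.11)&(L[:,0]<.12)&(abs(L[:,1])<.045)&(abs(L[:,2])<.05); A.append(L[k])
        x,m,e=solve(A[-1]); print(n,x.round(4),m,round(e,5))
    x,m,e=solve(np.vstack(A)); print('both',x.round(4),m,round(e,5)); return x
E
python3 - <<'E'
from hand import *
T=pose(); x=inhand(['s2','c2b'],T)
# sanity: same fit for tool lying on mat at known pose
T0=np.eye(4); T0[:3,:3]=down(.194); T0[:3,3]=[.4865,.2434,.031]; inhand(['side0','scene0'],T0)
S=load('s2'); c=proj(S,T[:3,3]+[.05,0,-.0]).astype(int); print(c)
u,v=np.clip(c-[65,50],0,None); a=cv2.resize(S['im'][v:v+100,u:u+130,::-1],None,fx=5,fy=5,interpolation=cv2.INTER_CUBIC); cv2.imwrite('pics/c3.png',a)
E
```

```text
Traceback (most recent call last):
  File "hand.py", line 1, in <module>
    from fit import *
  File "fit.py", line 1, in <module>
    from h import *
  File "h.py", line 28, in <module>
    from fit import axes
ImportError: cannot import name 'axes' from 'fit' (consider renaming 'fit.py' if it has the same name as a library you intended to import)
```

```bash
sed -i 's/^from fit import axes/axes=lambda yaw,lean:R.from_euler("z",yaw).as_matrix()@R.from_euler("y",-lean).as_matrix()/' h.py
python3 - <<'E'
from hand import *
T=pose(); x=inhand(['s2','c2b'],T)
T0=np.eye(4); T0[:3,:3]=down(.194); T0[:3,3]=[.4865,.2434,.031]; inhand(['side0','scene0'],T0)
S=load('s2'); c=proj(S,T[:3,3]+[.05,0,-.0]).astype(int); print(c)
u,v=np.clip(c-[65,50],0,None); a=cv2.resize(S['im'][v:v+100,u:u+130,::-1],None,fx=5,fy=5,interpolation=cv2.INTER_CUBIC); cv2.imwrite('pics/c3.png',a)
E
```

```text
s2 [-0.0018  0.0004 -0.0088  0.0081  0.0058  0.0027] 1485 0.00063
c2b [ 0.0013  0.     -0.0089 -0.0127  0.0059 -0.0016] 525 0.0008
both [-0.0018  0.0003 -0.0088  0.0053  0.0058  0.0002] 1978 0.00067
side0 [-0.0248  0.0024 -0.0093  0.0125  0.0011  0.0203] 1126 0.00102
scene0 [-0.0218 -0.     -0.0085 -0.0155  0.0023 -0.0268] 287 0.00119
both [-0.0246  0.0015 -0.0091  0.0017 -0.0009  0.0029] 1366 0.00105
[242 282]
```

View pics/c3.png

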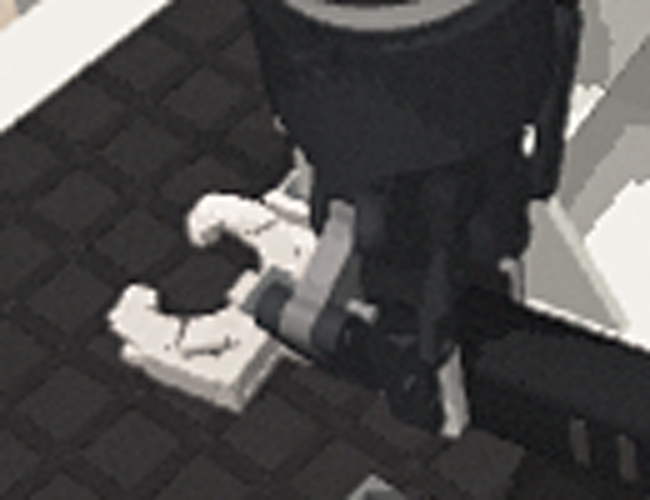

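The fork sits straight in the hand: offsets about 0 and −8.8 mm from the TCP, tilt about 0.006. In crop c3 the clip is still in the jaws, ring centre about (210,270). Next I'll tilt 30° and go to the stand-off.

```bash
python3 -m creep '0 0 0 .0015 -.1057 .0063 0;0 0 0 .0015 -.1057 .0063 0;0 0 0 .0015 -.1057 .0063 0;0 0 0 .0015 -.1057 .0063 0;0 0 0 .0015 -.1057 .0063 0;.0126 -.0218 .0051 0 0 0 0;.0126 -.0218 .0051 0 0 0 0;.0126 -.0218 .0051 0 0 0 0;.0126 -.0218 .0051 0 0 0 0;.0126 -.0218 .0051 0 0 0 0;.0126 -.0218 .0051 0 0 0 0;.0126 -.0218 .0051 0 0 0 0;.0126 -.0218 .0051 0 0 0 0;.0126 -.0218 .0051 0 0 0 0;.0126 -.0218 .0051 0 0 0 0;.0126 -.0218 .0051 0 0 0 0;.0126 -.0218 .0051 0 0 0 0;0 0 0 0 0 0 0;0 0 0 0 0 0 0'
python3 - <<'E'
from hand import *
T=pose(); O=(.001,0,.0088)
p,Rt=tgt(.12,.03,O); go(p,Rt); print(read_state()['joint_pos'])
grab('side','s3');grab('scene','c3b');grab('wrist','w3')
x=inhand(['s3','c3b'],T)
CS=[]
for n in('s3','c3b','w3'):
    f=load(n); CS.append(cloud(f)[f['d']>0])
    print(n,shaft(CS[-1],[*SH,YAW]))
cv2.imwrite('pics/v3.png',np.hstack([cv2.imread('pics/w3.png')[:,::1][:, 120:520], cv2.resize(load('s3')['im'][130:330,190:390,::-1],(400,400))[:, :] if 0 else cv2.copyMakeBorder(cv2.resize(load('s3')['im'][130:330,190:390,::-1],(400,400)),0,80,0,0,0)]))
E
```

```text
time_s: 5.8
eef_pos: [0.4284, -0.0297, 0.1465]
orientation: [3.137, 0.523, -2.982]
ft_force: [1.0, 0.5, -5.8]
grip_width: 0.0268
shift [-0.0015 -0.0003 -0.0003] turn [ 0.0019 -0.0009 -0.0045]
[-0.34130882 -0.64187741  2.50863082  0.3343288   0.83731727 -2.24289313]
s3 [-0.0008  0.0006 -0.0089 -0.0026  0.004   0.0063] 1057 0.00088
c3b [-0.0328 -0.0011 -0.0058  0.0175 -0.0393 -0.0371] 123 0.00076
both [-0.0008  0.0006 -0.0088 -0.0084  0.0035  0.004 ] 1306 0.00086
s3 (array([0.63698104, 0.00507703, 0.21133629, 0.15141774]), 1068, np.float64(0.0008164450514113225))
c3b (array([0.63701399, 0.00449076, 0.21171017, 0.17326201]), 664, np.float64(0.0005120608991653315))
w3 (array([0.637 , 0.0047, 0.2114, 0.165 ]), 0, np.float64(nan))
  return _methods._mean(a, axis=axis, dtype=dtype,
  ret = ret.dtype.type(ret / rcount)
```

View pics/v3.png

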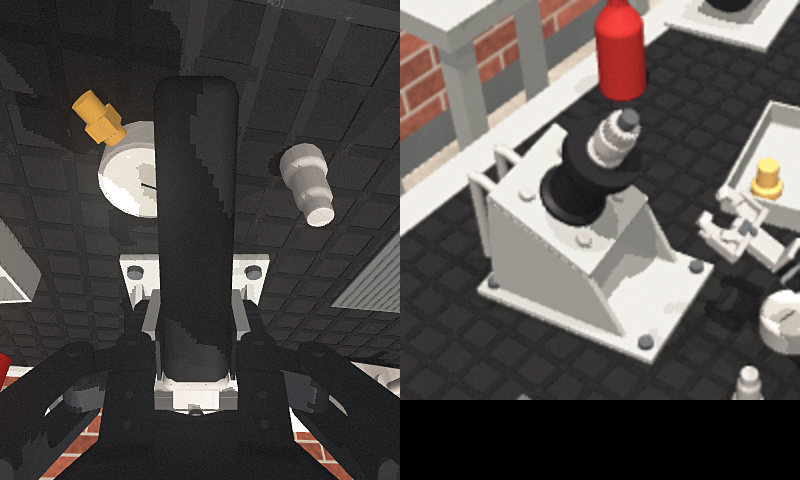

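The left half (wrist) shows the handle squarely held, and the gauge and nipple well clear. In the right half (side) the fork and clip point at the shaft. I'll lower to groove level and approach, staying 3 mm high.

```bash
python3 -m creep '0 -.0009 .0067 0 -.004 0 0;0 0 .0067 0 0 0 0;0 0 .0067 0 0 0 0;0 0 .0067 0 0 0 0;-.01 0 0 0 0 0 0;-.015 0 0 0 0 0 0;-.015 0 0 0 0 0 0;-.015 0 0 0 0 0 0;-.012 0 0 0 0 0 0;-.01 0 0 0 0 0 0;-.0065 0 0 0 0 0 0;0 0 0 0 0 0 0;0 0 0 0 0 0 0;0 0 0 0 0 0 0;0 0 0 0 0 0 0'
cat >> h.py <<'E'
def where(ofs=(.0008,-.0006,.0089)):
    A=axes(YAW,np.pi/6); T=pose(); F=T[:3,:3]@np.diag([-1,1,-1])
    j=T[:3,3]+F@(-np.array(ofs)+[.095,0,-.011]); s=read_state()
    print('jaws in shaft mm',(A.T@(j-SH)*1e3).round(2),'rot',R.from_matrix(A.T@F).as_rotvec().round(4),'F shaft',(A.T@s['ft_force']).round(2),'t',s['time_s'])
E
python3 - <<'E'
from hand import *
where(); grab('side','s4');grab('scene','c4')
T=pose(); inhand(['s4','c4'],T); where()
f=load('s4');g=load('c4')
c=lambda f,r=38:(lambda q:cv2.resize(f['im'][q[1]-r:q[1]+r,q[0]-r:q[0]+r,::-1],(400,400),interpolation=cv2.INTER_CUBIC))(proj(f,SH).astype(int))
cv2.imwrite('pics/v4.png',np.hstack([c(f),c(g)]))
E
```

```text
time_s: 7.2
eef_pos: [0.5142, -0.0159, 0.1683]
orientation: [3.14, 0.531, -2.977]
ft_force: [0.4, 0.3, -5.3]
grip_width: 0.0267
jaws in shaft mm [-35.03   0.39   5.79] rot [ 0.0013 -0.0076 -0.0007] F shaft [-2.26  0.23 -4.81] t 7.2
s4 [-0.0011  0.0006 -0.009   0.0106  0.0019  0.0023] 1041 0.00093
c4 [-0.0032 -0.0002 -0.0086  0.0201  0.0042 -0.0038] 288 0.00062
both [-0.0013  0.0003 -0.0089  0.0159  0.0023 -0.0006] 1341 0.00087
jaws in shaft mm [-34.67   0.29   6.07] rot [ 0.001  -0.0083 -0.0007] F shaft [-1.74 -0.24 -4.16] t 7.3
```

View pics/v4.png

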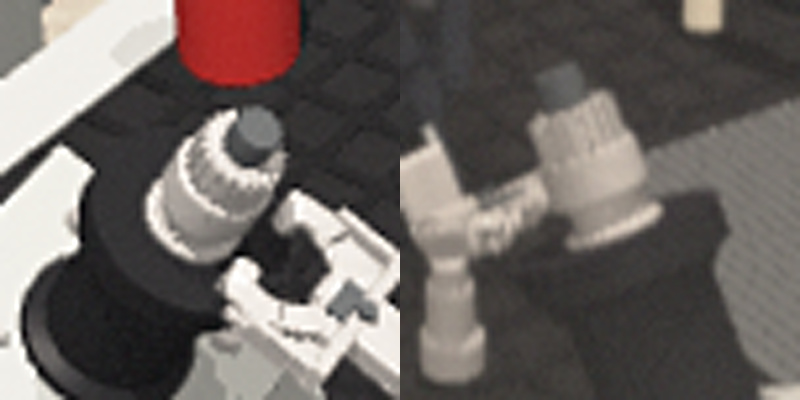

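The crops show the clip facing the shaft, its ring centre at side crop (285,255), level with the groove and still above the bearing face. I'll lower it until it rests on the face.

```bash
python3 -m creep '0 -.0003 .001 0 .004 0 0;0 0 .001 0 0 0 0;0 0 .001 0 0 0 0;0 0 .001 0 0 0 0;0 0 0 0 0 0 0;0 0 0 0 0 0 0;0 0 0 0 0 0 0'; python3 -c "
from h import *
where()"
python3 -m creep '0 0 .0008 0 0 0 0;0 0 0 0 0 0 0;0 0 0 0 0 0 0;0 0 0 0 0 0 0';  python3 -c "
from h import *
where()"
```

```text
time_s: 7.88
eef_pos: [0.517, -0.0159, 0.1658]
orientation: [3.14, 0.529, -2.977]
ft_force: [0.7, 0.2, -5.8]
grip_width: 0.0266
jaws in shaft mm [-33.91  -0.04   1.94] rot [ 0.001  -0.0049 -0.0003] F shaft [-2.26  0.06 -5.4 ] t 7.8833
time_s: 8.22
eef_pos: [0.5174, -0.0159, 0.1651]
orientation: [3.14, 0.529, -2.977]
ft_force: [0.1, -0.0, -4.6]
grip_width: 0.0263
jaws in shaft mm [-33.9   -0.04   1.17] rot [ 0.0009 -0.005  -0.0003] F shaft [-2.2  -0.01 -3.99] t 8.2167
```

```bash
for i in 1; do python3 -m creep '0 0 .0007 0 0 0 0;0 0 0 0 0 0 0;0 0 0 0 0 0 0;0 0 0 0 0 0 0' >/dev/null; python3 -c "
from h import *
where()"; done; python3 -m creep '0 0 .0007 0 0 0 0;0 0 0 0 0 0 0;0 0 0 0 0 0 0;0 0 0 0 0 0 0' >/dev/null; python3 -c "
from h import *
where()"
```

```text
jaws in shaft mm [-33.96  -0.04   0.42] rot [ 0.001  -0.0049 -0.0003] F shaft [-2.7  -0.29 -3.61] t 8.55
jaws in shaft mm [-3.394e+01 -2.000e-02 -2.600e-01] rot [ 0.001  -0.0049 -0.0003] F shaft [-2.97  0.42 -2.94] t 8.8833
```

```bash
python3 -m creep '0 0 .0007 0 0 0 0;0 0 0 0 0 0 0;0 0 0 0 0 0 0;0 0 0 0 0 0 0' >/dev/null
python3 - <<'E'
from hand import *
where(); print(read_state()['wrist_torque'])
grab('side','s5');grab('scene','c5'); inhand(['s5','c5'],pose())
E
```

```text
jaws in shaft mm [-33.9   -0.06  -0.96] rot [ 0.0009 -0.0049 -0.0003] F shaft [-1.23  0.54 -4.37] t 9.2167
[-0.13109721  0.87256846  0.00759521]
s5 [-0.0007  0.0004 -0.009   0.0057  0.0048  0.0045] 1021 0.00088
c5 [-0.0001 -0.0001 -0.0087  0.006   0.0067 -0.0019] 323 0.00072
both [-0.0005  0.0002 -0.009   0.0049  0.0051  0.0018] 1341 0.00085
```

Vision puts the jaws about 1.4 mm below mid-groove, just about resting on the face. I'll advance to first contact.

```bash
python3 -m creep '-.004 0 0 0 0 0 0;-.004 0 0 0 0 0 0;-.003 0 0 0 0 0 0;-.002 0 0 0 0 0 0;0 0 0 0 0 0 0;0 0 0 0 0 0 0' >/dev/null;  python3 -c "
from h import *
where()"; python3 -m creep '-.001 0 0 0 0 0 0;-.001 0 0 0 0 0 0;-.001 0 0 0 0 0 0;-.001 0 0 0 0 0 0;0 0 0 0 0 0 0;0 0 0 0 0 0 0';  python3 -c "
from h import *
where()"
```

```text
jaws in shaft mm [-2.072e+01  1.000e-02 -8.800e-01] rot [ 0.0011 -0.0049 -0.0001] F shaft [-2.83  0.74 -5.09] t 9.8167
time_s: 10.32
eef_pos: [0.5327, -0.0132, 0.1716]
orientation: [3.14, 0.528, -2.977]
ft_force: [-0.1, 0.2, -5.5]
grip_width: 0.0265
jaws in shaft mm [-17.22   0.1   -1.07] rot [ 0.0013 -0.0043 -0.0002] F shaft [-2.85  0.24 -4.73] t 10.3167
```

```bash
python3 -m creep '-.001 0 0 0 0 0 0;-.001 0 0 0 0 0 0;-.001 0 0 0 0 0 0;0 0 0 0 0 0 0;0 0 0 0 0 0 0' >/dev/null;  python3 -c "
from h import *
where()"; python3 -m creep '-.001 0 0 0 0 0 0;-.001 0 0 0 0 0 0;-.001 0 0 0 0 0 0;0 0 0 0 0 0 0;0 0 0 0 0 0 0'>/dev/null;  python3 - <<'E'
from hand import *
where(); print(read_state()['wrist_torque'])
grab('side','s6');grab('scene','c6'); inhand(['s6','c6'],pose())
f=load('s6');g=load('c6')
c=lambda f,r=38:(lambda q:cv2.resize(f['im'][q[1]-r:q[1]+r,q[0]-r:q[0]+r,::-1],(400,400),interpolation=cv2.INTER_CUBIC))(proj(f,SH).astype(int))
cv2.imwrite('pics/v6.png',np.hstack([c(f),c(g)]))
E
```

```text
jaws in shaft mm [-16.27   0.36  -1.95] rot [ 0.0021  0.     -0.0001] F shaft [-10.12  -0.11   2.  ] t 10.7333
jaws in shaft mm [-15.28   0.63  -2.61] rot [0.003  0.0043 0.0003] F shaft [-19.65  -0.05  10.23] t 11.15
[-0.58140413  2.2533991  -0.13461256]
s6 [-0.0009  0.0006 -0.0089 -0.0018 -0.0091  0.0049] 1028 0.00091
c6 [-0.0011 -0.0004 -0.0086  0.0288 -0.0094 -0.0062] 320 0.00065
both [-0.0011  0.0002 -0.0089  0.0069 -0.0085 -0.0003] 1346 0.00086
```

View pics/v6.png

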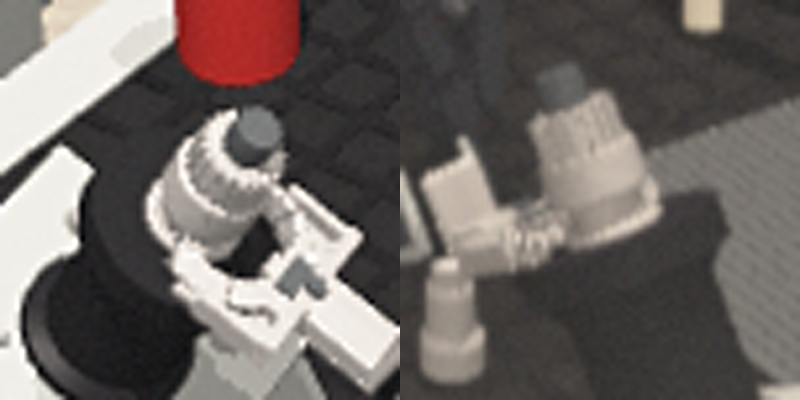

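The clip is entering level and its noses are on the core (side crop about 255,240). The arm is compliant and sinks a little under load, so I'll raise the command slightly while pushing on.

```bash
python3 -m creep '-.001 0 -.0005 0 0 0 0;-.001 0 -.0005 0 0 0 0;-.001 0 -.0005 0 0 0 0;0 0 0 0 0 0 0;0 0 0 0 0 0 0' >/dev/null;  python3 -c "
from h import *
where()"; python3 -m creep '-.001 0 -.0003 0 0 0 0;-.001 0 -.0003 0 0 0 0;0 0 0 0 0 0 0;0 0 0 0 0 0 0'>/dev/null;  python3 -c "
from h import *
where()"
```

```text
jaws in shaft mm [-14.27   0.85  -2.42] rot [ 0.0039  0.0079 -0.0003] F shaft [-20.66   0.1    8.62] t 11.6667
jaws in shaft mm [-13.46   0.98  -2.46] rot [ 0.0043  0.0103 -0.0002] F shaft [-23.85  -0.1    8.89] t 12.0
```

```bash
python3 -m creep '0 0 -.0005 0 -.008 0 0;-.001 -.0005 0 0 0 0 0;-.001 0 0 0 0 0 0;0 0 0 0 0 0 0;0 0 0 0 0 0 0' >/dev/null;  python3 -c "
from h import *
where()"; python3 -m creep '-.001 0 0 0 0 0 0;-.001 0 0 0 0 0 0;0 0 0 0 0 0 0;0 0 0 0 0 0 0'>/dev/null;  python3 -c "
from h import *
where()"
```

```text
jaws in shaft mm [-10.29   0.57  -1.27] rot [ 0.0044 -0.0001 -0.0004] F shaft [-14.66  -0.34  -3.01] t 12.4167
jaws in shaft mm [-5.55  0.31  0.11] rot [ 0.0033 -0.0058 -0.0005] F shaft [-8.22  1.58 -5.83] t 12.75
```

```bash
python3 -m creep '-.001 0 .0003 0 0 0 0;-.001 0 .0003 0 0 0 0;0 0 0 0 0 0 0;0 0 0 0 0 0 0' >/dev/null;  python3 -c "
from h import *
where()"; python3 -m creep '-.001 0 .0003 0 0 0 0;-.001 0 0 0 0 0 0;0 0 0 0 0 0 0;0 0 0 0 0 0 0'>/dev/null;  python3 -c "
from h import *
where()"
```

```text
jaws in shaft mm [ 1.66 -0.68  2.72] rot [ 0.0004 -0.0153 -0.0001] F shaft [ 0.26  1.29 -8.89] t 13.0833
jaws in shaft mm [ 2.21 -0.59  1.89] rot [ 0.0009 -0.0127 -0.0002] F shaft [-5.9   0.48 -3.1 ] t 13.4167
```

```bash
python3 -m creep '-.001 0 .0003 0 .004 0 0;-.001 0 0 0 .003 0 0;-.001 0 0 0 0 0 0;-.001 0 0 0 0 0 0;0 0 0 0 0 0 0;0 0 0 0 0 0 0' >/dev/null;  python3 - <<'E'
from hand import *
where()
grab('side','s7');grab('scene','c7'); inhand(['s7','c7'],pose())
f=load('s7');g=load('c7')
c=lambda f,r=38:(lambda q:cv2.resize(f['im'][q[1]-r:q[1]+r,q[0]-r:q[0]+r,::-1],(400,400),interpolation=cv2.INTER_CUBIC))(proj(f,SH).astype(int))
cv2.imwrite('pics/v7.png',np.hstack([c(f),c(g)]))
E
```

```text
jaws in shaft mm [ 2.55 -0.23 -0.88] rot [ 0.0023  0.0013 -0.0003] F shaft [-13.94   0.23   2.06] t 13.9167
s7 [-0.0008  0.0007 -0.0088 -0.0206 -0.0009  0.0061] 1046 0.00086
c7 [-0.0025 -0.0003 -0.0086  0.0204  0.0011 -0.0022] 327 0.00059
both [-0.001   0.0003 -0.0088 -0.0052  0.0007  0.0023] 1370 0.00079
```

View pics/v7.png

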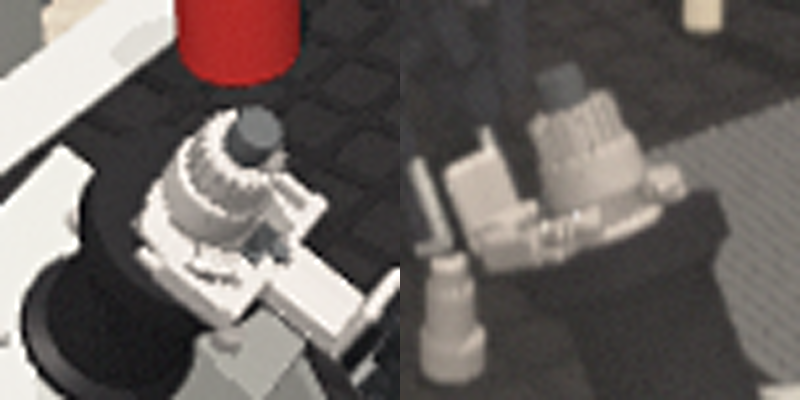

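The clip's ring is now round the shaft in the groove, with the fork's back wall against it (side crop about 220,260). Force rises sharply with almost no travel, so it is home. I'll draw off straight back, unloading first.

```bash
python3 -m creep '.0015 0 0 0 .002 0 0;.0015 0 .0005 0 .002 0 0;.0015 0 .0005 0 .002 0 0;0 0 0 0 0 0 0;0 0 0 0 0 0 0' >/dev/null;  python3 -c "
from h import *
where()"; python3 -m creep '.0015 0 .0002 0 .001 0 0;.0015 0 .0003 0 .001 0 0;0 0 0 0 0 0 0;0 0 0 0 0 0 0'>/dev/null;  python3 -c "
from h import *
where()"
```

```text
jaws in shaft mm [ 2.21 -0.7  -0.24] rot [ 0.0005 -0.0013 -0.0002] F shaft [-3.97  1.94 -2.07] t 14.4333
jaws in shaft mm [-0.1  -0.91 -0.56] rot [-0.     -0.0008 -0.0004] F shaft [ 1.02  1.24 -3.89] t 14.7667
```

```bash
python3 -m creep '.002 .0006 0 0 0 0 0;.003 0 0 0 0 0 0;.004 0 0 0 0 0 0;.005 0 0 0 0 0 0;.006 0 0 0 0 0 0;0 0 0 0 0 0 0;0 0 0 0 0 0 0' >/dev/null;  python3 -c "
from h import *
where()"; python3 -m creep '.008 0 0 0 0 0 0;.01 0 0 0 0 0 0;.01 0 0 0 0 0 0;.01 0 0 0 0 0 0;.01 0 0 0 0 0 0;.01 0 0 0 0 0 0;.01 0 0 0 0 0 0;.01 0 0 0 0 0 0;0 0 0 0 0 0 0;0 0 0 0 0 0 0'>/dev/null;  python3 - <<'E'
from hand import *
where()
grab('side','s8');grab('scene','c8'); inhand(['s8','c8'],pose())
f=load('s8');g=load('c8')
c=lambda f,r=38:(lambda q:cv2.resize(f['im'][q[1]-r:q[1]+r,q[0]-r:q[0]+r,::-1],(400,400),interpolation=cv2.INTER_CUBIC))(proj(f,SH).astype(int))
cv2.imwrite('pics/v8.png',np.hstack([c(f),c(g)]))
go([.40,.2,.30],down(.194))
E
```

```text
jaws in shaft mm [-22.91   0.14  -1.8 ] rot [ 0.0013  0.0038 -0.0007] F shaft [-2.74  0.31 -1.35] t 15.35
jaws in shaft mm [-1.0017e+02 -5.0000e-02 -1.2700e+00] rot [ 0.0006  0.002  -0.001 ] F shaft [-1.44  0.48 -2.85] t 16.1833
s8 [-0.0019  0.0009 -0.0092  0.0046  0.0006  0.0062] 1023 0.00089
c8 [ 0.0037 -0.0004 -0.007   0.0395 -0.0174 -0.0057] 375 0.00074
both [-0.0014  0.0005 -0.0092  0.0059  0.002   0.0032] 1356 0.00087
shift [-0.0624  0.2324 -0.1583] turn [-0.0073  0.5229 -0.0285]
```

View pics/v8.png

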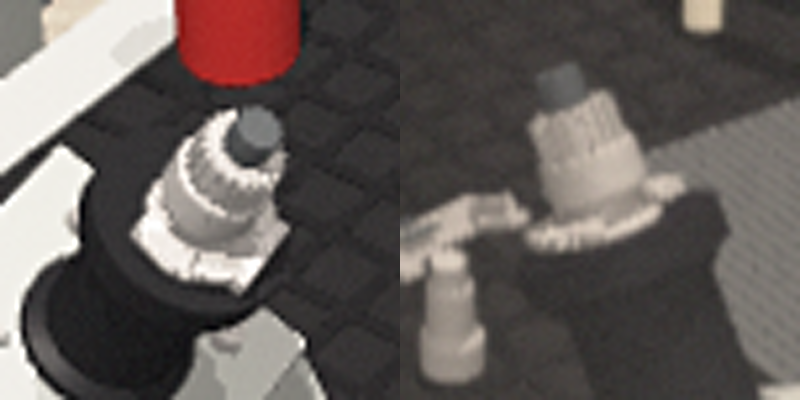

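The clip stays on the shaft, concentric in the groove with its flat back facing the robot (side crop about 210,250), and the fork is clear and empty. I'll return to above the mat.

```bash
python3 -m creep '0 0 -.025 0 0 0 0;0 0 -.03 0 0 0 0;0 .01 -.03 0 0 0 0;0 .025 -.02 0 0 0 0;0 .03 -.01 0 0 0 0;0 .03 0 0 0 0 0;0 .03 0 0 0 0 0;0 .03 0 0 0 0 0;0 .03 0 0 0 0 0;0 .03 0 0 0 0 0;0 0 0 -.0015 .1046 -.0057 0;0 0 0 -.0015 .1046 -.0057 0;0 0 0 -.0015 .1046 -.0057 0;0 0 0 -.0015 .1046 -.0057 0;0 0 0 -.0015 .1046 -.0057 0;0 0 0 0 0 0 0;0 0 0 0 0 0 0'; python3 -c "
from h import *
go([.4868,.2440,.08],down(.193))"
```

```text
time_s: 17.7
eef_pos: [0.3717, 0.1781, 0.2309]
orientation: [3.14, 0.0, -2.948]
ft_force: [0.4, -0.0, -4.3]
grip_width: 0.027
shift [-0.1256  0.0423  0.151 ] turn [0.0013 0.0002 0.001 ]
```

```bash
python3 -m creep '-.0209 .00705 .005 0 0 0 0;-.0209 .00705 .01 0 0 0 0;-.0209 .00705 .02 0 0 0 0;-.0209 .00705 .02 0 0 0 0;-.0209 .00705 .02 0 0 0 0;-.0209 .00705 .02 0 0 0 0;0 0 .02 0 0 0 0;0 0 .02 0 0 0 0;0 0 .016 0 0 0 0;0 0 .015 0 0 0 0;0 0 .01 0 0 0 0;0 0 .008 0 0 0 0;0 0 .005 0 0 0 0;0 0 0 0 0 0 0;0 0 0 0 0 0 0;0 0 0 0 0 0 0'
python3 - <<'E'
from hand import *
go([.4868,.2440,.031],down(.193))
grab('side','s9'); inhand(['s9'],pose())
E
```

```text
time_s: 19.03
eef_pos: [0.4858, 0.2438, 0.0428]
orientation: [3.14, 0.001, -2.947]
ft_force: [0.5, -0.2, -4.1]
grip_width: 0.0266
shift [-0.001  -0.      0.0118] turn [0.0013 0.0007 0.0014]
s9 [-0.0022  0.0052 -0.0108 -0.2124  0.02    0.0775] 1067 0.00134
both [-0.0022  0.0052 -0.0108 -0.2124  0.02    0.0775] 1067 0.00134
```

```bash
python3 -m creep '-.001 0 .003 0 0 0 0;0 0 .003 0 0 0 0;0 0 .002 0 0 0 0;0 0 .001 0 0 0 0;0 0 .001 0 0 0 0;0 0 0 0 0 0 0;0 0 0 0 0 0 0;0 0 0 0 0 0 0'; python3 -m creep '0 0 .0005 0 0 0 0;0 0 .0005 0 0 0 0;0 0 0 0 0 0 0;0 0 0 0 0 0 0;0 0 0 0 0 0 0'; python3 -m creep '0 0 .0005 0 0 0 0;0 0 .0005 0 0 0 0;0 0 0 0 0 0 0;0 0 0 0 0 0 0;0 0 0 0 0 0 0'
```

```text
time_s: 19.75
eef_pos: [0.486, 0.2437, 0.0317]
orientation: [3.141, -0.001, -2.947]
ft_force: [0.5, -0.0, -4.1]
grip_width: 0.0267
time_s: 20.17
eef_pos: [0.4863, 0.2438, 0.031]
orientation: [3.141, -0.001, -2.947]
ft_force: [-0.3, -0.4, -1.9]
grip_width: 0.0264
time_s: 20.58
eef_pos: [0.4863, 0.2438, 0.0309]
orientation: [3.141, -0.001, -2.947]
ft_force: [-5.1, -1.1, 7.2]
grip_width: 0.0266
```

Contact with the mat is at TCP 0.031, so I'll back off slightly, open and rise.

```bash
python3 -m creep '0 0 -.0004 0 0 0 0;0 0 0 0 0 0 0;0 0 0 0 0 0 0.5;0 0 0 0 0 0 1;0 0 0 0 0 0 1;0 0 0 0 0 0 1;0 0 0 0 0 0 1;0 0 0 0 0 0 1;0 0 0 0 0 0 1;0 0 0 0 0 0 1'; python3 -m creep '0 0 -.005 0 0 0 1;0 0 -.01 0 0 0 1;0 0 -.02 0 0 0 1;0 0 -.02 0 0 0 1;0 0 -.02 0 0 0 1;0 0 -.02 0 0 0 1;0 0 -.02 0 0 0 1;.01 0 -.02 0 0 0 1;.02 0 -.02 0 0 0 1;.02 0 -.02 0 0 0 1;0 0 0 0 0 0 1;0 0 0 0 0 0 1;0 0 0 0 0 0 1'
python3 - <<'E'
from fit import *
for n in('side','scene'): grab(n,n+'9')
f=load('side9');g=load('scene9')
for h in (f,g):
    P=cloud(h)[h['d']>0]; print('fork',fork(P,[.4865,.2434,.194]))
    l=(P-SH)@axes(YAW,np.pi/6); r=np.hypot(l[:,0],l[:,1])
    q=l[(l[:,2]>-.001)&(l[:,2]<.0045)&(r<.034)&(r>.021)]; print('clip',len(q),np.percentile(q,[2,50,98],axis=0).round(4).tolist(),np.percentile(r[(l[:,2]>-.001)&(l[:,2]<.0045)&(r<.04)],98))
w=cv2.resize(f['im'][175:480,190:390,::-1],(393,600)); 
q=proj(f,SH).astype(int); c=cv2.resize(f['im'][q[1]-35:q[1]+35,q[0]-35:q[0]+35,::-1],(400,400),interpolation=cv2.INTER_CUBIC)
cv2.imwrite('pics/v9.png',np.hstack([w,cv2.copyMakeBorder(c,0,200,0,0,0)]))
E
```

```text
time_s: 21.42
eef_pos: [0.486, 0.2437, 0.03]
orientation: [3.141, -0.002, -2.947]
ft_force: [-0.0, -1.0, 0.2]
grip_width: 0.0852
time_s: 22.5
eef_pos: [0.4373, 0.2339, 0.2054]
orientation: [3.141, -0.001, -2.947]
ft_force: [-0.2, -0.6, 0.5]
grip_width: 0.0855
fork (array([0.4845551 , 0.24373535, 0.19538831]), 1406, np.float64(0.0007654824712745676))Traceback (most recent call last):
  File "<stdin>", line 7, in <module>
    return _quantile_unchecked(
        a, q, axis, out, overwrite_input, method, keepdims, weights)
    return _ureduce(a,
                    func=_quantile_ureduce_func,
    ...<5 lines>...
                    overwrite_input=overwrite_input,
                    method=method)
    r = func(a, **kwargs)
    result = _quantile(arr,
                       quantiles=q,
    ...<2 lines>...
                       out=out,
                       weights=wgt)
    slices_having_nans = np.isnan(arr[-1, ...])
                                  ~~~^^^^^^^^^
IndexError: index -1 is out of bounds for axis 0 with size 0
```

```bash
python3 -m creep '.003 -.025 -.005 0 0 0 1;.003 -.025 -.005 0 0 0 1;.003 -.025 -.005 0 0 0 1;.003 -.025 -.005 0 0 0 1;.003 -.025 -.005 0 0 0 1;.003 -.025 -.005 0 0 0 1;.003 -.025 -.005 0 0 0 1;.003 -.025 -.005 0 0 0 1;.003 -.025 -.005 0 0 0 1;.003 -.025 -.005 0 0 0 1;0 0 0 0 0 0 1;0 0 0 0 0 0 1'
python3 - <<'E'
from fit import *
for n in('side','scene'): grab(n,n+'10')
f=load('side10');g=load('scene10')
for h in (f,g,load('s8'),load('side0')):
    P=cloud(h)[h['d']>0]; print('fork',fork(P,[.4865,.2434,.194])[0] if h in (f,g) else '')
    l=(P-SH)@axes(YAW,np.pi/6); r=np.hypot(l[:,0],l[:,1])
    q=l[(l[:,2]>-.004)&(l[:,2]<.0045)&(r<.036)&(r>.021)]; print('clip',len(q),np.percentile(q,[2,50,98],axis=0).round(4).tolist() if len(q) else '')
w=cv2.resize(f['im'][175:480,190:390,::-1],(393,600)); 
q=proj(f,SH).astype(int); c=cv2.resize(f['im'][q[1]-35:q[1]+35,q[0]-35:q[0]+35,::-1],(400,400),interpolation=cv2.INTER_CUBIC)
cv2.imwrite('pics/v9.png',np.hstack([w,cv2.copyMakeBorder(c,0,200,0,0,0)]))
E
```

```text
time_s: 23.6
eef_pos: [0.4563, -0.0182, 0.2541]
orientation: [3.14, -0.003, -2.95]
ft_force: [1.1, -0.1, 0.2]
grip_width: 0.0855
fork [0.48459918 0.24375121 0.19333715]
clip 197 [[-0.0299, -0.0192, -0.0031], [-0.019, 0.0186, 0.0006], [0.0127, 0.0308, 0.0033]]Traceback (most recent call last):
  File "<stdin>", line 5, in <module>
ValueError: The truth value of an array with more than one element is ambiguous. Use a.any() or a.all()
```

Run:
```python
from fit import *
f=load('side10');g=load('scene10')
for h in (f,g):
    P=cloud(h)[h['d']>0]; print('fork',fork(P,[.4865,.2434,.194])[0])
    l=(P-SH)@axes(YAW,np.pi/6); r=np.hypot(l[:,0],l[:,1])
    q=l[(l[:,2]>-.004)&(l[:,2]<.0045)&(r<.036)&(r>.021)]; print('clip',len(q),np.percentile(q,[2,50,98],axis=0).round(4).tolist() if len(q) else '')
    e=q[(abs(q[:,1])>.012)&(np.hypot(q[:,0],q[:,1])>.026)&(abs(q[:,2])<.0025)]
    if len(e)>10: s=least_squares(lambda c:np.hypot(e[:,0]-c[0],e[:,1]-c[1])-.03,[0,0],loss='soft_l1',f_scale=.001); print('centre',s.x.round(4),len(e))
    t=P[(abs(P[:,0]-.48)<.2)&(abs(P[:,1]-.24)<.12)]; 
w=cv2.resize(f['im'][175:480,190:390,::-1],(393,600)); 
q=proj(f,SH).astype(int); c=cv2.resize(f['im'][q[1]-35:q[1]+35,q[0]-35:q[0]+35,::-1],(400,400),interpolation=cv2.INTER_CUBIC)
cv2.imwrite('pics/v9.png',np.hstack([w,cv2.copyMakeBorder(c,0,200,0,0,0)]))
```

```text
fork [0.48459918 0.24375121 0.19333715]
clip 197 [[-0.0299, -0.0192, -0.0031], [-0.019, 0.0186, 0.0006], [0.0127, 0.0308, 0.0033]]
centre [-0.0004 -0.0004] 86
fork [0.48473474 0.24334162 0.1827913 ]
clip 79 [[-0.0303, -0.0306, -0.0034], [0.0059, -0.0212, 0.0003], [0.0152, 0.0265, 0.0019]]
centre [-0.0023 -0.0003] 41
```

View pics/v9.png

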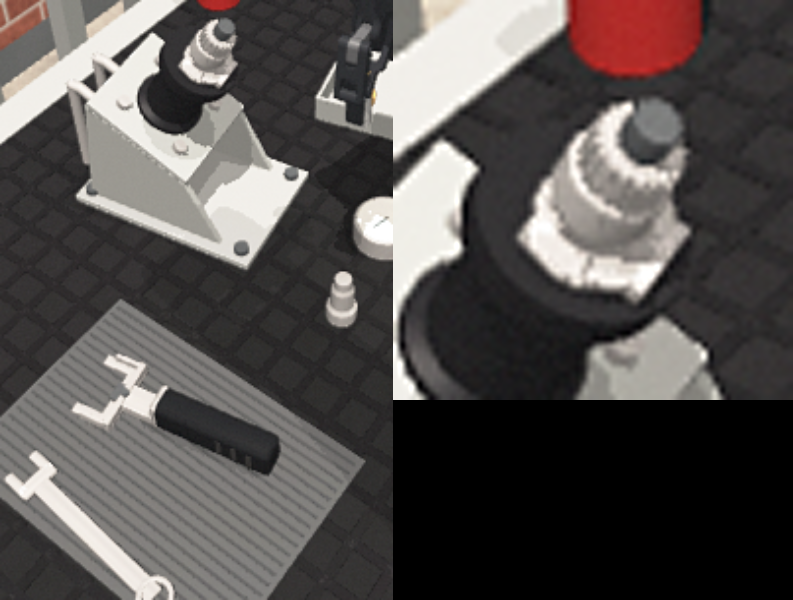

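The fork lies flat and empty on the mat at its old place, at left-half (180,415). The clip is home on the shaft: centre within about 0.5 mm in the side view, about 2 mm by the sparser scene view. The spanner, nipple and gauge stand where they were. I'm handing in.

```bash
python3 -c "
from h import *
print(job.finish_job())"
```

```text
the job is handed in; nothing more can be done
None
```

The clip is on the shaft and, by the force and camera checks, fully home. The fork tool is back flat on its mat. I handed the job in at about 24 s, and the hand-in reports no verdict.

I gripped the fork by its handle, tilted it 30° and slid it up to the groove, then pushed the clip on. The reaction peaked at about 24 N on the wrist reading. After the snap, the resistance rose sharply with almost no further travel. I then drew the fork straight off and laid it down.

**Last checks:**
- **Clip:** it sits in the groove. The side camera puts its centre within 0.5 mm of the axis. The sparser scene-camera fit, from 41 points, gave 2.3 mm off along the push direction, so the two views disagree slightly. The snap, the firm stop and the clip staying on as the fork came off all support it being home.
- **Fork:** it lies flat and empty on the mat, within about 2 mm of where it started.
- **Other items:** the spanner, nipple and gauge look unmoved. The last picture shows little of the tray and I did not check the fittings in it, but the arm never went near them.

During the push the compliant arm sank a little onto the bearing face (net reaction up to about 15 N). I corrected this with small lift and pitch commands before the clip snapped in.

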